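Put the laminating press into float

ROBOT

A 6-joint arm with a two-finger parallel gripper is mounted at the origin on the work surface. World frame = base frame: x ahead of the robot, y to its left, z up, the work surface at z = 0. Lengths are in mm, angles in rad, forces in N, time in s.
With the tool pointing down it reaches from about 325 to 850 mm from the base axis. Payload 15.5 kg.
Tool frame: the origin (TCP) lies at the very end of the fingers, on their centre line; the grasp point (between the pads) lies 19 mm behind it; z points along the fingers, y is the line along which they close (so a half turn about z gives the same grasp; the last joint's range is limited). The gripper opens to 91 mm and grips with 3 to 60 N. Pads are 32 mm wide; open, the fingers measure 118 mm over their backs; the gripper's body (76 mm by 178 mm) begins 60 mm behind the grasp point.
Start: joints at [1.145, 0.494, 1.345, -0, 1.302, -0.096], TCP at [202.404, 591.32, 191.715] pointing down, gripper open.
Joint ranges: [-2.91, 2.91], [-0.82, 2.16], [0.22, 2.67], [-1.22, 4.37], [0.12, 2.79], [-3.08, 3.08]. Speed limits (rad/s): [1.89, 1.89, 2.57, 3.01, 3.01, 3.01].

INTERFACE

Orientations are given as a unit quaternion [x, y, z, w].
In Python, from station import bot gives the robot as it stands.
- The arm moves only by the shell command python3 -m pendant 'ROWS' [OPENING] [FORCE]. ROWS is JSON, a list of rows, each a list of 6 numbers: the shift along the tool's x, y, z in units of 60 mm (1.0 is 60 mm), then the turn, a rotation vector about the tool's x, y, z in units of 5 degrees (1.0 is 5 degrees). In form: [[x, y, z, wx, wy, wz], ...]. A call has 1 to 8 rows; each row shifts and turns the commanded pose from where the row before left it, along the tool's axes as they then stand; what a row does not reach is not made up. A row lasts 1/8 s, in which the tool goes at most 62.5 mm and 10.7 degrees, less where a joint would pass 70% of its speed; a pose out of reach is approached as far as the arm can. A call is refused whole if a number of a shift passes 1 or a number of a turn 1, either way. A call with a gripper value outside its range is refused whole. OPENING is the opening, from 0 (shut) to 1 (fully open), set as the call begins (- or left out, the last holds). The fingers move at their own pace and stop on an object; FORCE is the grip in N (left out, the last holds). Time passes only in rows, so rows that do not move let the fingers close. It gives the time, the measured TCP pose, the force, the opening and the grip force at its end, in the units of the state.
- bot.get_state(): the state, without advancing time (a new reading comes with each control period).
- bot.snapshot(name): name is "side" or "top" or "wrist"; returns the picture (480x640x3 uint8, red, green, blue); there is no depth.
- bot.camera_model(name): a dict with "fx", "fy", "cx", "cy" (pixels), "cam_to_world" (4x4, takes a point from camera to world coordinates). Camera axes: x right, y up, looking along -z (the intrinsics and any distortion apply to the point x, -y, -z); pixel columns grow to the right and rows downward; lengths in mm; the calibration is good to about 2 mm. The wrist camera is an equidistant fisheye: a pixel r from the principal point sees the ray r / f radians off the axis. A picture is of the moment at which its call begins: read the wrist's pose just before it. camera_model takes no time and is no camera call; for the wrist camera it gives the pose at the moment of the call.
- bot.sign_off(): hands the job in; it is judged then, once.
Trained networks look in the newest picture that a camera, given by its name, has taken for a name from the list of things; names that differ only in an ending like _2 or _b are one class to them, and where a whole thing is asked for, a point or a joint stands for the part that bears it (a point fixed in the world has none). Each returns a list of dicts, best first, with "p" (0 to 1); they miss things now and then, are a little off and sometimes report something else, mostly with a low value. They report only what shows in the picture. A call takes as long as a camera call.
- bot.look_for(camera, thing): "location" ([column, row] as shares, 0 to 1, of the picture: columns of its width, rows of its height, amid what is visible of it).
- bot.silhouettes(camera, thing): "region" (480x640 bool, what is visible of it) and "location" ([column, row] as shares, 0 to 1, of the picture: columns of its width, rows of its height, amid what is visible of it).
The state is a dict: "clock": time; "qpos": joint angles; "qd": joint speeds; "tau": joint torques, N m; "ee_pos": TCP position; "tool_rot": TCP orientation; "wrist_force": force on the tool from outside, world axes, zero at the start; "torque": the same for the moment, N m; "finger_gap": opening from 0.0 (shut) to 1.0 (fully open); "gripper_force": force on a finger pad.
Only numpy, scipy, OpenCV 4.12 (cv2) and the standard library are available. Lean on these libraries where they do the work, as an engineer would, in place of code of your own. Each camera call takes 0.05 s, during which the arm holds its last target. There are 200 camera calls.

TASK

On the laptop repair bench stand the two control valves of the screen laminating press. Push the tall lever with the round ball knob away from the robot, past the stiff detent, until it drops into the float notch at the far end of its toothed gate, then let go of it. Leave the short lever with the T-shaped grip on the other valve as it is.

Things in the scene. Friction and masses are not known exactly. Their poses are not given: they have to be found in the camera images.
- press_lever (a joint): Angle (rad) of the tall lever. 0: leaning 0.45 from vertical to the robot; 0.45: upright; 0.90: float notch, leaning 0.45 away; stop 0.95. Starts at 0 to 0.2. Light (about 2 N at the knob) up to 0.34, stiffest near 0.46 (about 13 N), crest of the detent at 0.62; past it the lever snaps by itself into the notch, which holds it. Let go between 0.4 and 0.6 it springs back.
- press_knob (a point): Centre of the black ball knob, 34 mm across, on the end of the tall lever (steel rod 11 mm thick), 140 mm from the axle. Height 181 mm above the bench at angle 0 and 0.90, 195 mm when upright. Its grey cast valve block (100 x 70 mm, bolted down) and two toothed metal gate plates, 58 mm over their outsides, end 112 mm above the bench; the rod above is bare.
- press_pivot (a point): Middle of the tall lever's axle, 55 mm above the bench. x axis: level, the way the lever is pushed to the float notch (ahead of the robot, up to 0.4 rad to either side); y: the axle; z: up. The knob lies at x = 0.14 sin(angle - 0.45), z = 0.14 cos(angle - 0.45) from here.
- clamp_grip (a point): Middle of the black T grip (crossbar 50 mm long, 16 mm thick) of the short lever on the other valve, to be left alone: 75 mm from its own axle, about 127 to 130 mm above the bench; gives way at about 3 N. The valves stand at least 0.2 m apart to left and right; which is where varies.

How it is judged:
By the outcome, as a careful person would: the job done as asked, in the order asked, and still so for the second after the job is handed in, with the robot touching nothing.
It also fails if it takes over 29 s, if anything falls off the work surface, if the arm or the gripper's body presses on something with over 40 N, if the wrist force passes 120 N, or if a joint passes its speed limit or range.

## Working session

There is one attempt and no reset: what is moved stays moved. The work goes in short steps, Python scripts to look and compute and a shell command to move; the robot and the scene stay as the last step left them, time stands still between calls to the robot, and variables do not carry over. Pictures are saved under pics/ and viewed, at most 10 in all, crops included, and the job is handed in when it is done.

```bash
mkdir -p pics
cat > h.py <<'E'
import numpy as np,cv2
from station import bot
def ray(cam,loc,m=None):
    m=m or bot.camera_model(cam); u,v=loc[0]*640,loc[1]*480
    d=np.array([(u-m['cx'])/m['fx'],-(v-m['cy'])/m['fy'],-1.])
    T=np.array(m['cam_to_world']); d=T[:3,:3]@d
    return T[:3,3],d/np.linalg.norm(d)
def tri(rs):
    A=0;b=0
    for o,d in rs:
        P=np.eye(3)-np.outer(d,d);A=A+P;b=b+P@o
    x=np.linalg.solve(A,b);return x,[round(float(np.linalg.norm((np.eye(3)-np.outer(d,d))@(x-o))),1) for o,d in rs]
def atz(r,z): o,d=r; return o+d*(z-o[2])/d[2]
E
python3 - <<'E'
from h import *
ims=[]
for c in("side","top"):
    im=bot.snapshot(c); ims.append(im); m=bot.camera_model(c); print(c,{k:m[k] for k in m if k!='cam_to_world'},np.round(m['cam_to_world'],2).tolist())
    for t in("press_knob","clamp_grip","press_lever","press_pivot"):
        for r in bot.look_for(c,t)[:3]: print(t,r, atz(ray(c,r['location']),185 if 'press' in t else 128).round())
    cv2.imwrite(f'pics/{c}0.png',im[...,::-1])
print(bot.get_state())
E
```

```text
side {'fx': 463.71022600027226, 'fy': 463.71022600027226, 'cx': 323.0867918229335, 'cy': 250.35732622458409} [[0.77, 0.46, -0.44, 155.56], [-0.63, 0.58, -0.52, -436.42], [0.02, 0.68, 0.73, 741.08], [0.0, 0.0, 0.0, 1.0]]
press_knob {'location': [0.3853, 0.3585], 'p': 0.94} [506. 204. 185.]
clamp_grip {'location': [0.5752, 0.6735], 'p': 0.64} [ 482. -171.  128.]
press_lever {'location': [0.3852, 0.3671], 'p': 0.8} [498. 193. 185.]
top {'fx': 577.5727166858063, 'fy': 577.5727166858063, 'cx': 317.7474694076859, 'cy': 235.27359972389064} [[0.02, 0.99, -0.1, 410.86], [-1.0, 0.02, -0.04, -29.94], [-0.04, 0.1, 0.99, 932.67], [0.0, 0.0, 0.0, 1.0]]
press_knob {'location': [0.2337, 0.4502], 'p': 0.77} [507. 223. 185.]
press_knob {'location': [0.2888, 0.4329], 'p': 0.71} [519. 176. 185.]
press_knob {'location': [0.6806, 0.5017], 'p': 0.61} [ 481. -152.  185.]
clamp_grip {'location': [0.6802, 0.4996], 'p': 0.57} [ 488. -161.  128.]
press_lever {'location': [0.2347, 0.4458], 'p': 0.55} [510. 222. 185.]
press_pivot {'location': [0.2884, 0.4333], 'p': 0.84} [519. 177. 185.]
{'clock': 0.5, 'qpos': array([ 1.14550964e+00,  4.93595954e-01,  1.34552657e+00, -3.68888551e-05,
        1.30250014e+00, -9.55000379e-02]), 'qd': array([ 0.00020664, -0.00039925, -0.00062436, -0.00138402,  0.0002041 ,
       -0.00182848]), 'tau': array([ 1.49831867e-03, -8.78099370e+01, -3.82008576e+01,  7.06513342e-02,
        4.52331046e-02, -3.34152878e-05]), 'ee_pos': array([202.40387537, 591.30193861, 191.70846672]), 'tool_rot': array([ 1.64142278e-01,  9.86436674e-01, -1.90772909e-05,  1.33219321e-05]), 'wrist_force': array([ 0.59810349, -0.69267253, -0.43020706]), 'torque': array([ 0.03233984,  0.01580198, -0.02710684]), 'gripper_force': 0.0, 'finger_gap': 0.9997553943486147}
```

View pics/side0.png

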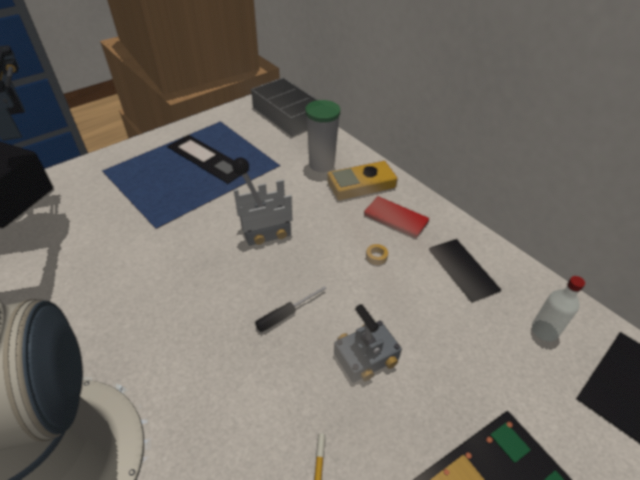

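View pics/top0.png

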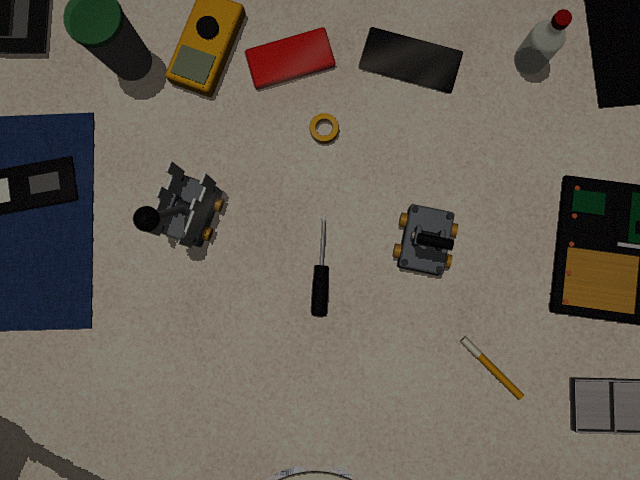

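The side picture shows the ball knob at about (241,166), on the left valve. In the top picture the knob is at (147,219) and its toothed gate is around (190,205). The T grip is on the right valve at (430,242). Next I'll refine the knob, pivot and yaw.

Run:
```python
from h import *
x=tri([ray('side',(241/640,166/480)),ray('top',(147/640,219/480))]);print('manual',x)
im=bot.snapshot('top'); bot.snapshot('side')
for c in('top','side'):
  for t in('press_knob','press_pivot','press_lever'):
    for r in bot.silhouettes(c,t)[:2]:
        ys,xs=np.nonzero(r['region']); print(c,t,r['p'],np.array(r['location'])*[640,480],len(xs),xs.min(),xs.max(),ys.min(),ys.max(),cv2.minAreaRect(np.c_[xs,ys].astype(np.float32)))
cv2.imwrite('pics/topc.png',cv2.resize(im[140:270,110:250,::-1],None,fx=4.5,fy=4.5,interpolation=cv2.INTER_CUBIC))
```

```text
manual (array([504.38592924, 224.33069787, 187.85660352]), [1.5, 1.5])
top press_knob 0.9 [152.128 215.28 ] 838 133 189 200 231 ((161.79470825195312, 215.81411743164062), (24.871013641357422, 57.79081726074219), 79.5625228881836)
top press_pivot 0.97 [186.432 210.   ] 4533 133 223 162 246 ((179.81373596191406, 204.17575073242188), (81.17686462402344, 75.86280059814453), 20.095232009887695)
top press_lever 0.87 [149.312 212.304] 800 133 189 200 230 ((161.56027221679688, 215.54150390625), (24.24988555908203, 58.15314483642578), 79.5625228881836)
side press_knob 0.73 [248.512 172.512] 376 233 262 159 206 ((250.6986083984375, 181.4480438232422), (51.99760818481445, 15.234049797058105), 54.782405853271484)
side press_pivot 0.86 [259.328 208.992] 2972 233 293 157 245 ((262.0923156738281, 197.33843994140625), (89.45990753173828, 55.2546501159668), 74.74488067626953)
side press_lever 0.57 [246.08  170.112] 461 232 262 157 206 ((248.60003662109375, 182.20001220703125), (54.56005859375, 16.994115829467773), 63.43495178222656)
```

View pics/topc.png

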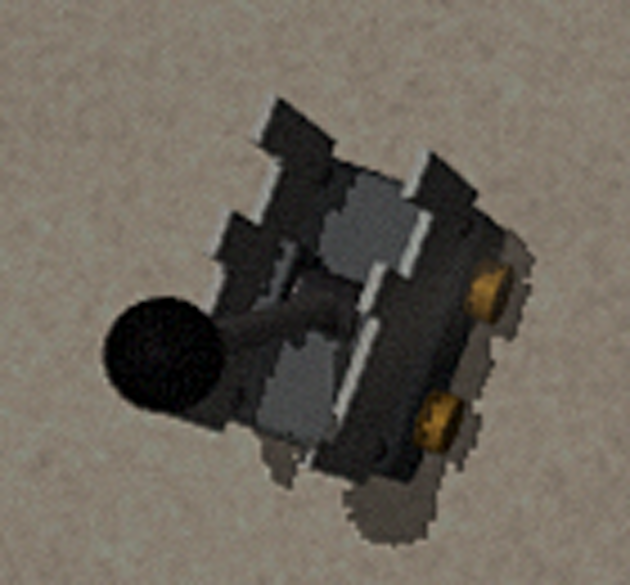

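```bash
python3 - <<'E'
from h import *
s=4.5
px=lambda u,v:((110+u/s)/640,(140+v/s)/480)
a,b=[atz(ray('top',px(*p)),20) for p in((440,420),(490,290))]
print('yaw bolts',np.arctan2(*(b-a)[[1,0]]))
a,b=[atz(ray('top',px(*p)),40) for p in((410,480),(505,240))]
print('yaw block',np.arctan2(*(b-a)[[1,0]]))
k=np.array([504.4,224.3,188]);q=bot.get_state()['tool_rot']
from scipy.spatial.transform import Rotation as R
M=R.from_quat(q).as_matrix()
d=np.array([np.cos(-.36),np.sin(-.36),0])
piv=k+d*43;print('pivot',piv)
m=bot.camera_model('top');T=np.linalg.inv(m['cam_to_world']);p=T@[piv[0],piv[1],110,1]
print('pivot at z110 in crop',((m['cx']-m['fx']*p[0]/p[2])-110)*s,((m['cy']+m['fy']*p[1]/p[2])-140)*s)
t=k-d*65;t[2]=160
print(t,(M.T@(t-bot.get_state()['ee_pos']))/60)
E
python3 -m pendant '[[-0.6,-0.52,0,0,0,0],[-0.7,-0.52,0,0,0,0],[-0.7,-0.52,0,0,0,0],[-0.7,-0.52,0,0,0,0],[-0.7,-0.52,0,0,0,0],[-0.7,-0.52,0,0,0,0],[-0.7,-0.5,0,0,0,0]]' 0 20
```

```text
yaw bolts -0.33115130892449873
yaw block -0.34087458555099714
pivot [544.64356342 209.15220797 188.        ]
pivot at z110 in crop 301.5924744133382 259.7365194749922
[443.56670646 247.19782516 160.        ] [-5.66051207 -4.12445972  0.52873156]
clock: 1.78
ee_pos: [405.4, 291.1, 191.9]
tool_rot: [0.164, 0.986, 0.0, 0.0]
wrist_force: [1.1, -0.3, 0.5]
finger_gap: 0.263
gripper_force: 0.0
```

```bash
python3 -m pendant '[[-0.43,-0.26,0.27,0,0,0],[-0.43,-0.26,0.27,0,0,0],[0,0,0,0,0,0],[0,0,0,0,0,0]]' 0 20
python3 - <<'E'
from h import *
from scipy.spatial.transform import Rotation as R
im=bot.snapshot('top');w=bot.snapshot('side');s=bot.get_state()
M=R.from_quat(s['tool_rot']).as_matrix();print(s['ee_pos'],s['finger_gap'],(M.T@(np.array([504.4,224.3,188])-s['ee_pos'])))
a=cv2.resize(im[130:280,60:260,::-1],None,fx=4,fy=4,interpolation=cv2.INTER_CUBIC)[:600,:400*2]
cv2.imwrite('pics/t2.png',a);cv2.imwrite('pics/s2.png',cv2.resize(w[80:260,130:340,::-1],None,fx=3,fy=3))
E
```

```text
clock: 2.28
ee_pos: [443.1, 246.7, 159.6]
tool_rot: [0.164, 0.986, 0.0, -0.0]
wrist_force: [-0.4, 0.6, 0.6]
finger_gap: 0.005
gripper_force: 0.0
[442.99234344 247.03152346 159.7983121 ] 0.005953053285037103 [-65.47000417  -1.65860252 -28.17596911]
```

View pics/s2.png

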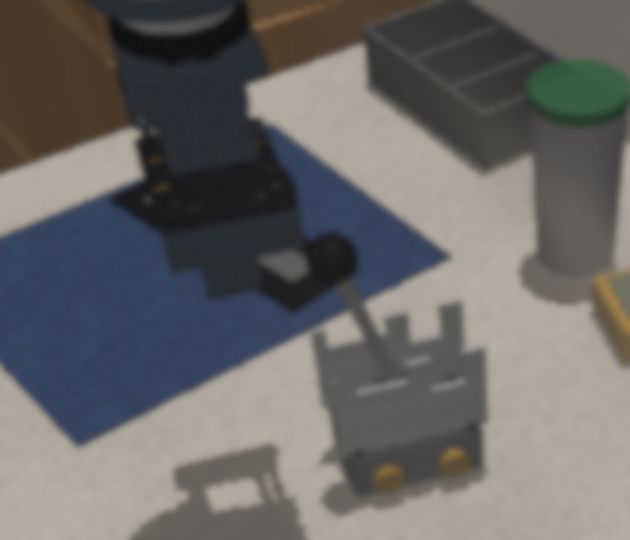

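View pics/t2.png

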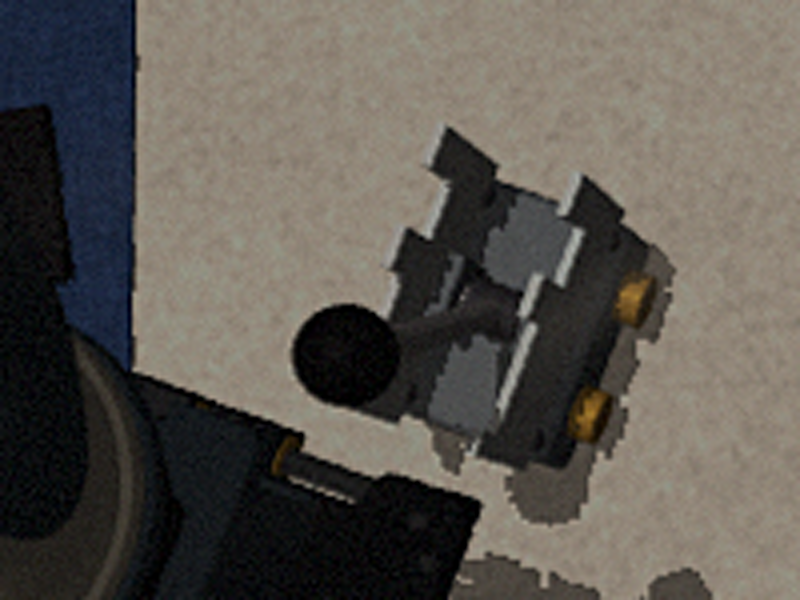

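Side view: the closed fingers are right behind the knob (at about (330,255)), with the tip at mid-rod height and clear of the gate. Lateral offset is about 2 mm, so I'll push along tool -x.

```bash
python3 -m pendant '[[-0.25,-0.03,0,0,0,0],[-0.25,0,0,0,0,0],[-0.25,0,0,0,0,0],[-0.25,0,0,0,0,0],[-0.2,0,0,0,0,0]]'; python3 -m pendant '[[-0.2,0,0,0,0,0],[-0.2,0,0,0,0,0],[0,0,0,0,0,0]]'
python3 - <<'E'
from h import *
w=bot.snapshot('side')
cv2.imwrite('pics/s3.png',cv2.resize(w[80:260,130:340,::-1],None,fx=3,fy=3))
E
```

```text
clock: 3.0
ee_pos: [511.2, 221.1, 159.2]
tool_rot: [0.164, 0.986, 0.0, -0.001]
wrist_force: [-8.9, 4.5, 6.3]
finger_gap: 0.002
gripper_force: 4.8
clock: 3.38
ee_pos: [534.8, 213.0, 159.1]
tool_rot: [0.165, 0.986, -0.0, 0.0]
wrist_force: [-0.3, 0.4, 0.6]
finger_gap: 0.004
gripper_force: 0.0
```

View pics/s3.png

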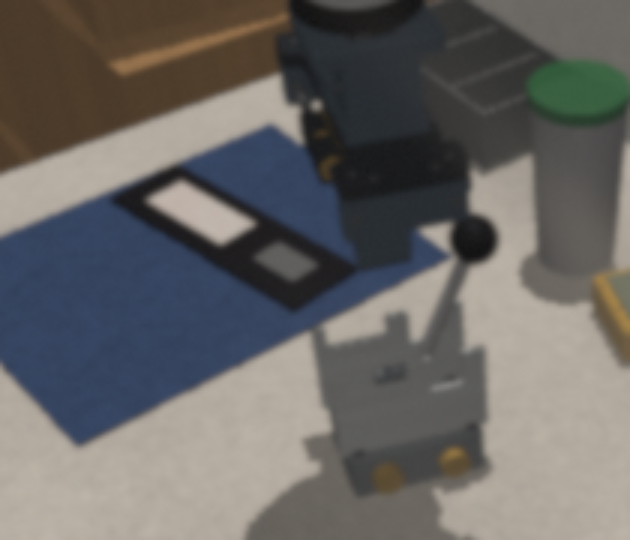

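The lever has snapped over: the knob is now at (473,238), well ahead of the fingers, and the force is zero. I'll back away and measure the angle.

```bash
python3 -m pendant '[[0.5,0,0,0,0,0],[0.7,0,0,0,0,0],[0.7,0,-0.3,0,0,0],[0.7,0,-0.5,0,0,0],[0.5,0,-0.3,0,0,0],[0,0,0,0,0,0],[0,0,0,0,0,0]]'
python3 - <<'E'
from h import *
r=[];
for c in('side','top'):
    im=bot.snapshot(c); q=bot.silhouettes(c,'press_lever'); 
    print(c,[(a['p'],np.round(np.array(a['location'])*[640,480])) for a in q[:2]])
    cv2.imwrite(f'pics/{c}4.png',im[...,::-1])
E
```

```text
clock: 4.3
ee_pos: [357.8, 273.7, 225.2]
tool_rot: [0.164, 0.986, 0.0, 0.0]
wrist_force: [1.1, 0.6, 0.7]
finger_gap: 0.005
gripper_force: 0.0
side [(0.9, array([284., 169.]))]
top [(0.71, array([177., 161.])), (0.53, array([436., 241.]))]
```

View pics/top4.png

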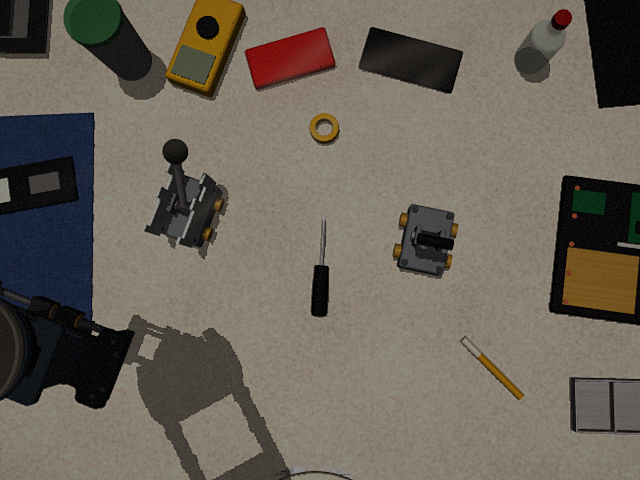

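View pics/side4.png

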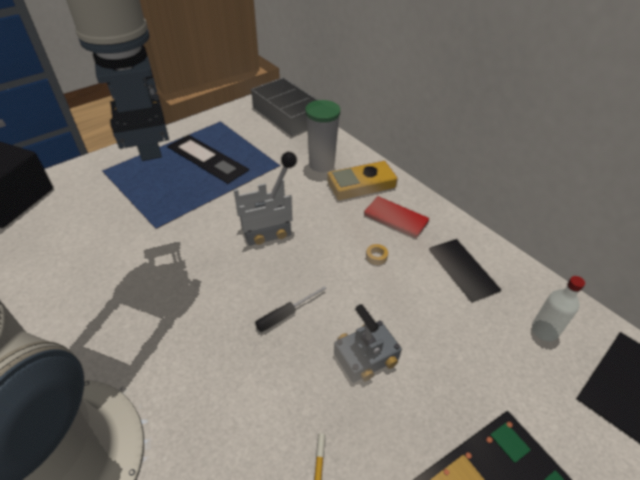

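The knob is at (176,151) in the top view and (289,160) in the side view, standing free. The T grip hasn't moved. I'll check the angle and hand in if it is at the notch.

Run:
```python
from h import *
x,e=tri([ray('side',(289/640,160/480)),ray('top',(176/640,151/480))]);print(x,e)
u=(x-np.array([545,210,0]))@[np.cos(.335),-np.sin(.335),0]
a=.45+np.arctan2(u,x[2]-55);print('angle',a)
if a>.8: print(bot.sign_off())
```

```text
[597.76644027 193.24450763 178.08011991] [0.7, 0.7]
angle 0.8725552825934564
the job is handed in; nothing more can be done
None
```

The tall lever is in the float notch (measured angle about 0.87 rad, nominal 0.90), released with the arm clear of it; the T-grip lever was left untouched, and the job is handed in.

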